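# Put the sockets back on the socket rail in order of size

### The arm

A 6-joint arm with a two-finger parallel gripper is mounted at the origin on the work surface. World frame = base frame: x ahead of the robot, y to its left, z up, the work surface at z = 0. Lengths are in m, angles in degrees, forces in N, time in s.
With the tool pointing down it reaches from about 0.3 to 0.775 m from the base axis. Payload 14.6 kg.
Tool frame: the origin (TCP) lies on the mounting face of the last link; the fingertips stand 173 mm ahead of it and the grasp point (between the pads) lies 155 mm ahead of it (tcp_to_grasp is the distance from the TCP to the grasp point, in m); z points along the fingers, y is the direction in which the jaws open and shut (so a half turn about z gives the same grasp; the last joint's range is limited). The gripper opens to 85 mm and grips with 20 to 120 N. Pads are 22 mm wide; open, the fingers measure 114 mm over their backs; the gripper's body (76 mm by 85 mm) begins 54 mm behind the grasp point. The pads swing forward as they close: fully open they stand 13 mm farther back than shut.
Start: joints at [62.303, 17.183, 87.147, -0, 75.671, -3.816], TCP at [0.223, 0.503, 0.405] pointing down, gripper open.
Joint ranges: [-173.82, 173.82], [-45.26, 126.66], [13.44, 144.39], [-59.66, 239.66], [0, 175.72], [-146.38, 146.38]. Speed limits (degrees/s): [127.2, 127.2, 147.25, 180, 180, 180].

### API

Orientations are given as [roll, pitch, yaw] about the fixed x, y, z axes, in that order (R = Rz(yaw) Ry(pitch) Rx(roll)).
In Python, from bench import * gives the robot as it stands.
- The arm moves only by the tool step_arm, never from a script. Its argument "targets" is a list of rows, each a list of 3 entries, a list of its own where there are three numbers: the shift along the tool's x, y, z each as a share of 0.075 m, from -1 to 1, then the turn, a rotation vector about the tool's x, y, z each as a share of 90 degrees, from -1 to 1, then the gripper command: -1 is shut, 1 is fully open, values between are in proportion. In form: [[[x, y, z], [ax, ay, az], gripper], ...]. A call has 1 to 12 rows; each row shifts and turns the pose as measured when the row begins, along the tool's axes as they then stand; what a row does not reach is not made up. A row lasts 1/8 s, in which the tool goes at most 62.5 mm and 10.7 degrees, less where a joint would pass 70% of its speed; a pose out of reach is approached as far as the arm can. A call with a number of a shift or a turn outside -1 to 1 is refused whole. A call with a gripper value outside its range is refused whole. The fingers move at their own pace and stop on an object; "squeeze" is the grip in N (left out, the last holds). Time passes only in rows, so rows that do not move let the fingers close. It gives the time, the measured TCP pose, the force and the opening at its end, in the units of the state.
- sense(): the state, without advancing time (a new reading comes with each control period).
- capture(name): name is "side" or "top" or "wrist"; returns a dict with "color" (384x512x3 uint8, red, green, blue), "fx", "fy", "cx", "cy" (pixels), "k1" (the pictures are not rectified: a ray, as slopes to the right and down, at radius r is drawn at 1 + k1 r^2 times it, then the intrinsics apply), "rvec" (rotation vector, rad) and "tvec" (3), from world to camera coordinates, as OpenCV has them; the wrist camera has in their place "mount" (4x4, takes a point from camera to tool coordinates, whose origin is the TCP and whose axes are the flange's). Camera axes: x right, y down, z forward; pixel columns grow to the right and rows downward; lengths in m; the calibration is good to about 2 mm. A picture is of the moment at which its call begins: read the wrist's pose just before it. There is no depth.
- finish_job(): hands the job in, once; it reports no verdict.
Trained networks look in a picture, given as the dict that the camera call returned (one of the last four; its "shot" number tells which), for a name from the list of things; names that differ only in an ending like _2 or _b are one class to them, and where a whole thing is asked for, a point or a joint stands for the part that bears it (a point fixed in the world has none). Each returns a list of dicts, best first, with "confidence" (0 to 1); they miss things now and then, are a little off and sometimes report something else, mostly with a low value. They report only what shows in the picture. A call takes as long as a camera call. They do not tell look-alikes from the thing itself.
- look_for(picture, target): "at" ([x, y, z] in m, in world coordinates, good to about 4 mm: the middle of the surface that is visible of it).
- masks_of(picture, target): "pixels" (384x512 bool, what is visible of it).
- spot_point(picture, target): "at" ([x, y, z] in m, in world coordinates, good to about 4 mm: a listed point, or the origin of a listed thing).
The state is a dict: "clock": time; "joints": joint angles; "joint_velocities": joint speeds; "joint_efforts": joint torques, N m; "tool_pos": TCP position; "tcp_rot": TCP orientation; "force": force on the tool from outside, world axes, zero at the start; "moment": the same for the moment, N m; "gripper_width": finger opening in m.
Only numpy, scipy, OpenCV 4.12 (cv2) and the standard library are available. Lean on these libraries where they do the work, as an engineer would, in place of code of your own. Each camera call takes 0.05 s, during which the arm holds its last target. There are 200 camera calls.

### The job

Put the four wrench sockets back on the socket rail in order of size: the largest on the pad next to the black star knob, then smaller and smaller towards the other end, each standing upright in the middle of its own pad. Leave the opened control unit beside the rail where it is.

Things in the scene. Friction and masses are not known exactly. Their poses are not given: they have to be found in the camera images.
- socket_24_mid (a point): the smallest of four loose bright steel wrench sockets: a plain upright cylinder 24 mm in diameter and 44 mm tall, open hexagon mouth up, solid foot down. The point is its centre, 22 mm above its foot; z is its axis, up when it stands upright. It stands on the bench at the start.
- socket_32_mid (a point): the second smallest of four loose bright steel wrench sockets: a plain upright cylinder 32 mm in diameter and 46 mm tall, open hexagon mouth up, solid foot down. The point is its centre, 23 mm above its foot; z is its axis, up when it stands upright. It stands on the bench at the start.
- socket_40_mid (a point): the second largest of four loose bright steel wrench sockets: a plain upright cylinder 40 mm in diameter and 50 mm tall, open hexagon mouth up, solid foot down. The point is its centre, 25 mm above its foot; z is its axis, up when it stands upright. It stands on the bench at the start.
- socket_48_mid (a point): the largest of four loose bright steel wrench sockets: a plain upright cylinder 48 mm in diameter and 54 mm tall, open hexagon mouth up, solid foot down. The point is its centre, 27 mm above its foot; z is its axis, up when it stands upright. It stands on the bench at the start.
- pad_1_top (a point): one of four alike round black rubber pads, 56 mm in diameter with a thin grey ring, fixed in a row along the aluminium socket rail (a flat strip 70 mm wide, 400 mm long). Pads 1 to 4 follow one another along the rail in this order, about 72 mm apart; this is number 1, an end pad. The point is the centre of its flat top, 12 mm above the bench (rail 10 mm, pad 2 mm). The y axis points along the rail from pad 1 to pad 4, x across the rail, z up.
- pad_2_top (a point): one of four alike round black rubber pads, 56 mm in diameter with a thin grey ring, fixed in a row along the aluminium socket rail (a flat strip 70 mm wide, 400 mm long). Pads 1 to 4 follow one another along the rail in this order, about 72 mm apart; this is number 2, a middle pad. The point is the centre of its flat top, 12 mm above the bench (rail 10 mm, pad 2 mm). The y axis points along the rail from pad 1 to pad 4, x across the rail, z up.
- pad_3_top (a point): one of four alike round black rubber pads, 56 mm in diameter with a thin grey ring, fixed in a row along the aluminium socket rail (a flat strip 70 mm wide, 400 mm long). Pads 1 to 4 follow one another along the rail in this order, about 72 mm apart; this is number 3, a middle pad. The point is the centre of its flat top, 12 mm above the bench (rail 10 mm, pad 2 mm). The y axis points along the rail from pad 1 to pad 4, x across the rail, z up.
- pad_4_top (a point): one of four alike round black rubber pads, 56 mm in diameter with a thin grey ring, fixed in a row along the aluminium socket rail (a flat strip 70 mm wide, 400 mm long). Pads 1 to 4 follow one another along the rail in this order, about 72 mm apart; this is number 4, an end pad. The point is the centre of its flat top, 12 mm above the bench (rail 10 mm, pad 2 mm). The y axis points along the rail from pad 1 to pad 4, x across the rail, z up.
- star_knob_mid (a point): black six-lobed star knob, 38 mm across and 28 mm tall, fixed on top of the rail at one of its two ends, about 64 mm beyond the end pad, beside pad 1 or beside pad 4. The other end has a low plain aluminium stop instead. The point is the centre of the knob, 24 mm above the bench.
- open_ecu_mid (a point): bystander: a loose opened engine control unit, an aluminium housing 160 x 130 x 22 mm with a green circuit board on top and a black connector strip (30 mm high) on its +x side, lying on the bench to the left of the rail. The point is the centre of the housing, 11 mm above the bench; z up.
Not all that is in view belongs to the job. Leave any green or yellow look-alike of the part that bears socket_24_mid alone. What is shaped like the part that bears socket_32_mid but orange is not meant.

How it is judged:
By the outcome, as a careful person would: the job done as asked, in the order asked, and still so for the second after the job is handed in, with the robot touching nothing.
It also fails if it takes over 102 s, if anything falls off the work surface, if the arm or the gripper's body presses on something with over 40 N, if the wrist force passes 120 N, or if a joint passes its speed limit or range.

## Working session

There is one attempt and no reset: what is moved stays moved. The work goes in short steps, Python scripts to look and compute and a tool call to move; the robot and the scene stay as the last step left them, time stands still between calls to the robot, and variables do not carry over. Pictures are saved under pics/ and viewed, about 12 in all and at most 16, crops included, and the job is handed in when it is done.

Besides the shell and the picture viewer there is one more tool, called after "Call:" in YAML: its name, and indented under it one key for each argument. step_arm: Moves the arm, as the interface text tells. Its arguments: {"type":"object","properties":{"targets":{"type":"array"},"squeeze":{"type":"number"}},"required":["targets"]}

```bash
mkdir -p pics; cat > h.py <<'E'
from bench import *
import numpy as np, cv2
from scipy.spatial.transform import Rotation as R
def save(p,n): cv2.imwrite('pics/'+n+'.png',cv2.cvtColor(p['color'],cv2.COLOR_RGB2BGR))
def cam(p,s=None):
    if 'mount' in p:
        T=np.eye(4);T[:3,:3]=R.from_euler('xyz',s['tcp_rot'],degrees=True).as_matrix();T[:3,3]=s['tool_pos']
        T=T@np.array(p['mount']);return T[:3,:3],T[:3,3]
    M=R.from_rotvec(np.ravel(p['rvec'])).as_matrix();return M.T,-M.T@np.ravel(p['tvec'])
def ray(p,uv,z,s=None):
    M,c=cam(p,s);d=np.array([(uv[0]-p['cx'])/p['fx'],(uv[1]-p['cy'])/p['fy']]);q=d.copy()
    for _ in range(10): q=d/(1+p['k1']*(q@q))
    v=M@np.array([q[0],q[1],1]);return c+v*(z-c[2])/v[2]
def pix(p,X,s=None):
    M,c=cam(p,s);v=M.T@(np.array(X)-c);q=v[:2]/v[2];q=q*(1+p['k1']*(q@q));return q*[p['fx'],p['fy']]+[p['cx'],p['cy']]
E
python3 - <<'E'
from h import *
print(sense())
a=capture('top');b=capture('side');save(a,'top');save(b,'side')
for n in ['socket_24_mid','socket_32_mid','socket_40_mid','socket_48_mid','pad_1_top','pad_2_top','pad_3_top','pad_4_top','star_knob_mid','open_ecu_mid']:
  for p,l in ((a,'top'),(b,'side')):
    for d in spot_point(p,n)[:6]: print(n,l,np.round(d['at'],3),round(d['confidence'],2),np.round(pix(p,d['at'])))
E
```

```text
{'clock': 0.0, 'joints': array([ 6.23046479e+01,  1.72175778e+01,  8.71800780e+01,  1.26094018e-03,
        7.56705057e+01, -3.81535243e+00]), 'joint_velocities': array([ 0.01315729, -0.03430649,  0.10055562, -0.13195924, -0.02051424,
        0.02919536]), 'joint_efforts': array([-1.31125315e-03, -5.43504810e+01, -3.61786330e+01, -1.70247463e-04,
        4.19045478e-03,  5.35527207e-06]), 'tool_pos': array([0.22263659, 0.50289568, 0.40410417]), 'tcp_rot': array([-1.79932071e+02, -5.75418187e-03,  1.56119684e+02]), 'force': array([1.30369831, 0.63695412, 0.37628084]), 'moment': array([ 0.07264563,  0.00492831, -0.03964835]), 'gripper_width': 0.08522822181810599}
socket_24_mid top [ 0.454 -0.095  0.02 ] 0.56 [321. 215.]
socket_24_mid top [ 0.397 -0.139  0.019] 0.56 [336. 233.]
socket_24_mid top [0.545 0.451 0.009] 0.55 [144. 189.]
socket_24_mid top [ 0.475 -0.036  0.021] 0.52 [302. 208.]
socket_24_mid side [ 0.401 -0.135  0.023] 0.76 [269. 299.]
socket_24_mid side [ 0.476 -0.038  0.021] 0.72 [271. 247.]
socket_24_mid side [ 0.389 -0.21   0.023] 0.69 [289. 334.]
socket_24_mid side [ 0.4
[... 810 characters left out ...]
]
pad_2_top top [ 0.642 -0.084  0.015] 0.65 [315. 155.]
pad_2_top top [ 0.65  -0.158  0.013] 0.62 [338. 152.]
pad_2_top side [ 0.644 -0.084  0.013] 0.6 [345. 229.]
pad_3_top top [ 0.63  -0.014  0.013] 0.61 [292. 159.]
pad_3_top side [ 0.627 -0.014  0.01 ] 0.62 [318. 214.]
pad_3_top side [0.443 0.098 0.025] 0.52 [223. 214.]
pad_4_top top [0.611 0.063 0.013] 0.58 [268. 166.]
pad_4_top side [0.614 0.059 0.009] 0.82 [293. 198.]
pad_4_top side [0.605 0.123 0.024] 0.17 [274. 181.]
star_knob_mid top [0.604 0.12  0.023] 0.54 [249. 168.]
star_knob_mid side [0.606 0.12  0.023] 0.7 [275. 181.]
open_ecu_mid top [0.55  0.453 0.009] 0.77 [144. 188.]
open_ecu_mid top [ 0.391 -0.212  0.023] 0.26 [360. 234.]
```

```bash
python3 - <<'E'
import cv2
a=cv2.imread('pics/top.png')[130:260,120:390];cv2.imwrite('pics/topc.png',cv2.resize(a,None,fx=2.95,fy=2.95,interpolation=2))
a=cv2.imread('pics/side.png')[150:360,150:420];cv2.imwrite('pics/sidec.png',cv2.resize(a,None,fx=2.8,fy=2.8,interpolation=2))
E
```

```text
(no output)
```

View pics/topc.png

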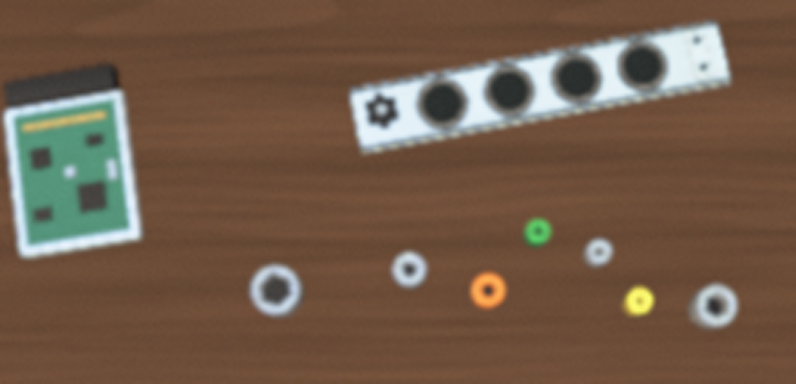

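View pics/sidec.png

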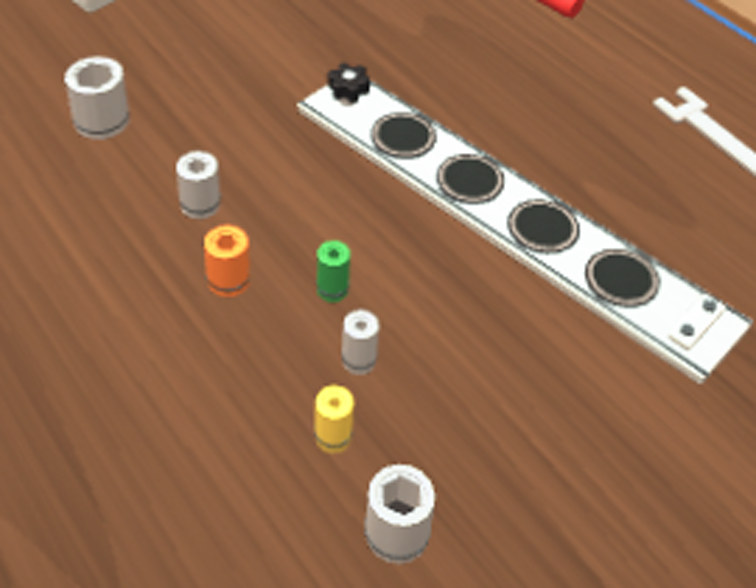

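Top view (full-image pixels): the steel sockets are the 48 at (213,228), 32 at (259,221), 24 at (323,215) and 40 at (363,234). The coloured look-alikes are orange (285,228), green (302,208) and yellow (337,232). The side crop confirms this. The knob at (249,168) is next to pad 4, so the sockets go 48→pad 4, 40→pad 3, 32→pad 2, 24→pad 1. I'll use one yaw of about 100° (jaws across the rail) for everything.

Call:
step_arm:
  targets:
    - [[0,0,0.1],[0,0,0.104],1]
    - [[0,0,0.1],[0,0,0.104],1]
    - [[0,0,0.1],[0,0,0.104],1]
    - [[0,0,0.1],[0,0,0.104],1]
    - [[0,0,0.1],[0,0,0.104],1]
    - [[0,0,0.1],[0,0,0.104],1]
  squeeze: 50

```text
clock: 1.85
tool_pos: [0.2227, 0.503, 0.359]
tcp_rot: [180.0, -0.1, 98.2]
force: [0.6, 0.0, 0.6]
gripper_width: 0.0851
```

Call:
step_arm:
  targets:
    - [[-0.5,0.235,0.1],[0,0,0],1]
    - [[-0.5,0.235,0.1],[0,0,0],1]
    - [[-0.5,0.235,0.1],[0,0,0],1]
    - [[-0.5,0.235,0.1],[0,0,0],1]
    - [[-0.5,0.235,0.1],[0,0,0],1]
    - [[-0.5,0.235,0.1],[0,0,0],1]
    - [[-0.5,0.235,0],[0,0,0],1]
    - [[-0.5,0.235,0],[0,0,0],1]

```text
clock: 2.85
tool_pos: [0.4084, 0.2189, 0.3122]
tcp_rot: [179.9, -0.1, 98.3]
force: [0.4, 0.4, 0.0]
gripper_width: 0.0856
```

```bash
cat >> h.py <<'E'
def goto(xyz,yaw,s=None):
    s=s or sense();M=R.from_euler('xyz',s['tcp_rot'],degrees=True)
    d=M.inv().apply(np.array(xyz)-s['tool_pos'])/.075
    t=(M.inv()*R.from_euler('xyz',[180,0,yaw],degrees=True)).as_rotvec()/(np.pi/2)
    print('shift',np.round(d,3),'turn',np.round(t,3),'at',np.round(s['tool_pos'],4),np.round(s['tcp_rot'],1),'w',round(s['gripper_width'],4),'t',round(s['clock'],2))
E
python3 - <<'E'
from h import *
s=sense();p=capture('wrist');save(p,'w1')
for d in spot_point(p,'socket_48_mid')[:3]: print(d['at'],d['confidence'],pix(p,d['at'],s))
for X in ([.415,.235,.054],[.4155,.2345,.0]): print(pix(p,X,s))
print(p['mount'])
for d in masks_of(p,'socket_48_mid')[:2]:
  y,x=np.nonzero(d['pixels']);print(d['confidence'],x.min(),x.max(),y.min(),y.max(),x.mean(),y.mean())
E
```

```text
[0.4193, 0.2302, 0.0276] 0.83 [269.37802989 177.81521157]
[266.14978315 180.78258435]
[264.43800108 163.79420527]
[[-6.57797962e-04 -9.47799434e-01 -3.18866429e-01  8.25165918e-02]
 [ 9.99999673e-01 -7.73143956e-04  2.35169496e-04  7.66232749e-05]
 [-4.69423168e-04 -3.18866170e-01  9.47799633e-01  3.04512865e-02]
 [ 0.00000000e+00  0.00000000e+00  0.00000000e+00  1.00000000e+00]]
0.64 238 302 141 215 268.27103049421663 178.67376445846477
```

View pics/w1.png

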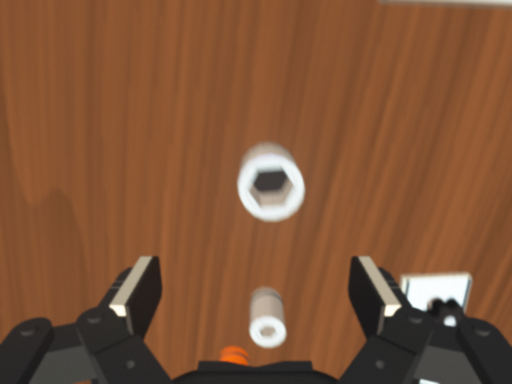

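The wrist view shows the 48 socket's rim centred near (271,188) and the 32 at (267,330). I'll fit a cylinder model to the steel silhouette.

```bash
cat >> h.py <<'E'
def fit(p,s,x,y,z0,dia,h,lo=None,dark=False):
    """fit cylinder silhouette standing at z0 near x,y ; dark: pad disc"""
    from scipy.optimize import minimize
    hsv=cv2.cvtColor(p['color'],cv2.COLOR_RGB2HSV)
    B=((hsv[...,2]<90) if dark else (hsv[...,1]<75)&(hsv[...,2]>90)).astype(np.uint8)
    if not dark: B=cv2.morphologyEx(B,cv2.MORPH_OPEN,np.ones((3,3)))
    n,L,st,C=cv2.connectedComponentsWithStats(B)
    u=pix(p,[x,y,z0+h],s);k=1+np.argmin([np.hypot(*(C[i]-u))+(st[i,4]<150)*1e3 for i in range(1,n)])
    c,_=cv2.findContours((L==k).astype(np.uint8),0,1);B=cv2.drawContours(np.zeros_like(B),c,-1,1,-1)
    th=np.linspace(0,2*np.pi,40)
    def model(q):
        P=[pix(p,[q[0]+dia/2*np.cos(t),q[1]+dia/2*np.sin(t),z],s) for z in {z0,z0+h} for t in th]
        m=np.zeros(B.shape,np.uint8);cv2.fillConvexPoly(m,np.int32(np.round(cv2.convexHull(np.float32(P))*16)),1,shift=4);return m
    f=lambda q:-(model(q)&B).sum()/(model(q)|B).sum()
    best=min((minimize(f,[x+a,y+b],method='Nelder-Mead',options=dict(initial_simplex=[[x+a,y+b],[x+a+.006,y+b],[x+a,y+b+.006]],xatol=1e-4,fatol=1e-4)) for a in(-.005,.005) for b in(-.005,.005)),key=lambda r:r.fun)
    return np.round(best.x,4),round(-best.fun,3)
E
python3 - <<'E'
from h import *
s=sense();p=capture('wrist')
q,i=fit(p,s,.417,.233,0,.048,.054);print(q,i)
print(fit(p,s,.44,.098,0,.032,.046))
goto([*q,.25],100.4);goto([*q,.187],100.4)
E
```

```text
[0.364  0.2625] -0.0
(array([0.4838, 0.042 ]), np.float64(-0.0))
shift [ 0.645 -0.5    0.828] turn [ 0.001 -0.001 -0.025] at [0.4079 0.2198 0.3121] [ 1.799e+02 -1.000e-01  9.820e+01] w 0.0855 t 3.05
shift [ 0.643 -0.501  1.668] turn [ 0.001 -0.001 -0.025] at [0.4079 0.2198 0.3121] [ 1.799e+02 -1.000e-01  9.820e+01] w 0.0855 t 3.05h.py:34: RuntimeWarning: overflow encountered in scalar negative
  f=lambda q:-(model(q)&B).sum()/(model(q)|B).sum()
```

```bash
sed -i 's/-(model(q)&B).sum()\/(/-float((model(q)\&B).sum())\/float(/; s/(model(q)|B).sum()$/(model(q)|B).sum())/; s/float((model(q)|B)/float((model(q)|B)/' h.py; sed -i 's/\/float((model/\/float((model/;s/|B).sum()))*$/|B).sum())/' h.py; sed -i 's/^    f=lambda.*/    f=lambda q:-float((model(q)\&B).sum())\/float((model(q)|B).sum())/' h.py
python3 - <<'E'
from h import *
s=sense();p=capture('wrist')
q,i=fit(p,s,.417,.233,0,.048,.054);print(q,i)
print(fit(p,s,.44,.098,0,.032,.046))
goto([*q,.25],100.4);goto([*q,.187],100.4)
E
```

```text
[0.4178 0.2322] 0.967
(array([0.4368, 0.097 ]), np.float64(0.924))
shift [0.135 0.156 0.828] turn [ 0.001 -0.001 -0.024] at [0.4076 0.2204 0.3121] [ 1.799e+02 -1.000e-01  9.820e+01] w 0.0853 t 3.1
shift [0.133 0.155 1.668] turn [ 0.001 -0.001 -0.024] at [0.4076 0.2204 0.3121] [ 1.799e+02 -1.000e-01  9.820e+01] w 0.0853 t 3.1
```

Call:
step_arm:
  targets:
    - [[0.13,0.155,0.2],[0,0,-0.024],1]
    - [[0,0,0.35],[0,0,0],1]
    - [[0,0,0.35],[0,0,0],1]
    - [[0,0,0.35],[0,0,0],1]
    - [[0,0,0.3],[0,0,0],1]
    - [[0,0,0.12],[0,0,0],1]
    - [[0,0,0],[0,0,0],1]

```text
clock: 3.98
tool_pos: [0.415, 0.2389, 0.1844]
tcp_rot: [179.8, -0.2, 101.1]
force: [-0.4, 0.2, -0.2]
gripper_width: 0.0854
```

```bash
python3 - <<'E'
from h import *
goto([.4178,.2322,.187],100.4)
s=sense();p=capture('wrist');save(p,'w2')
E
```

```text
shift [-0.095  0.02  -0.035] turn [ 0.003 -0.002  0.007] at [0.415  0.2389 0.1844] [179.8  -0.2 101.1] w 0.0854 t 3.98
```

View pics/w2.png

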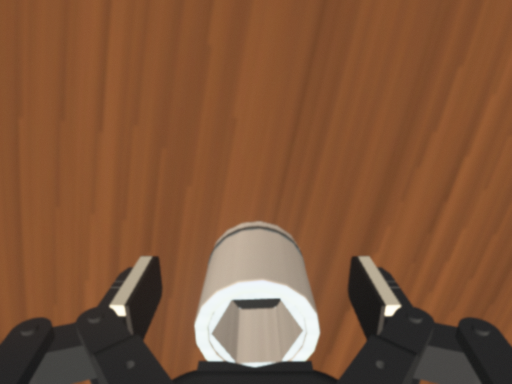

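Call:
step_arm:
  targets:
    - [[-0.095,0.02,-0.03],[0,0,0],1]
    - [[0,0,0],[0,0,0],1]

```text
clock: 4.28
tool_pos: [0.4184, 0.232, 0.1887]
tcp_rot: [179.6, -0.2, 101.1]
force: [0.0, 0.1, -0.8]
gripper_width: 0.0855
```

```bash
python3 - <<'E'
from h import *
s=sense();p=capture('wrist')
print(fit(p,s,.417,.233,0,.048,.054))
goto([.4178,.2322,.187],100.4)
E
```

```text
(array([0.4177, 0.2317]), np.float64(0.961))
shift [ 0.002 -0.006  0.021] turn [ 0.005 -0.002  0.008] at [0.4183 0.2321 0.1886] [179.6  -0.2 101.1] w 0.0854 t 4.33
```

Call:
step_arm:
  targets:
    - [[0,0,0.02],[0,0,0],-1]
    - [[0,0,0],[0,0,0],-1]
    - [[0,0,0],[0,0,0],-1]
    - [[0,0,0],[0,0,0],-1]
    - [[0,0,0],[0,0,0],-1]
    - [[0,0,0],[0,0,0],-1]

```text
clock: 5.08
tool_pos: [0.4183, 0.2321, 0.1877]
tcp_rot: [179.6, -0.2, 101.1]
force: [-0.9, -0.8, 2.2]
gripper_width: 0.0465
```

Call:
step_arm:
  targets:
    - [[0,0,-0.1],[0,0,0],-1]
    - [[0,0,-0.3],[0,0,0],-1]
    - [[0,0,-0.4],[0,0,0],-1]
    - [[0,0,-0.4],[0,0,0],-1]
    - [[0,0,-0.3],[0,0,0],-1]

```text
clock: 5.7
tool_pos: [0.4168, 0.2313, 0.3024]
tcp_rot: [179.9, -0.1, 101.1]
force: [1.0, -0.5, -3.5]
gripper_width: 0.0464
```

```bash
python3 - <<'E'
from h import *
goto([.63,-.01,.33],100.4)
E
```

```text
shift [-3.702  2.173 -0.374] turn [ 0.001 -0.002  0.007] at [0.4168 0.2313 0.3024] [ 1.799e+02 -1.000e-01  1.011e+02] w 0.0464 t 5.7
```

Call:
step_arm:
  targets:
    - [[-0.25,0.14,-0.05],[0,0,0],-1]
    - [[-0.4,0.24,-0.05],[0,0,0],-1]
    - [[-0.4,0.24,-0.05],[0,0,0],-1]
    - [[-0.4,0.24,-0.05],[0,0,0],-1]
    - [[-0.4,0.24,-0.05],[0,0,0],-1]
    - [[-0.4,0.24,-0.05],[0,0,0],-1]
    - [[-0.4,0.24,-0.05],[0,0,0],-1]
    - [[-0.4,0.23,0],[0,0,0],-1]
    - [[-0.4,0.23,0],[0,0,0],-1]
    - [[-0.25,0.13,0],[0,0,0],-1]
    - [[0,0,0],[0,0,0],-1]

```text
clock: 7.08
tool_pos: [0.6346, -0.0176, 0.3319]
tcp_rot: [180.0, -0.3, 101.2]
force: [0.3, 0.0, -3.9]
gripper_width: 0.0465
```

```bash
cat > pads.py <<'E'
from h import *
s=sense();p=capture('wrist');save(p,'w3')
for k,g in enumerate([(.652,-.155),(.643,-.084),(.6285,-.014),(.6125,.061)]):
    for d in (.046,.048,.050,.052,.056):
        try: print(k+1,d,*fit(p,s,*g,.012,d,0,dark=True),end=' ')
        except Exception as e: print(k+1,e)
    print()
    for d in spot_point(p,f'pad_{k+1}_top')[:2]: print('   net',d['at'],d['confidence'])
print(s['tool_pos'],s['tcp_rot'])
E
python3 pads.py
```

```text
1 0.046 [ 0.6573 -0.1269] 0.41 1 0.048 [ 0.6571 -0.1286] 0.385 1 0.05 [ 0.656  -0.1289] 0.361 1 0.052 [ 0.6564 -0.1309] 0.337 1 0.056 [ 0.6582 -0.1361] 0.297 
   net [0.6361, -0.018, 0.1757] 0.22
2 0.046 [ 0.638 -0.089] 0.0 2 0.048 [ 0.6564 -0.1267] 0.384 2 0.05 [ 0.6567 -0.1287] 0.36 2 0.052 [ 0.6564 -0.1307] 0.337 2 0.056 [ 0.657  -0.1351] 0.296 
3 0.046 [ 0.6278 -0.013 ] 0.841 3 0.048 [ 0.628 -0.014] 0.774 3 0.05 [ 0.6282 -0.0148] 0.717 3 0.052 [ 0.6267 -0.0161] 0.667 3 0.056 [ 0.6277 -0.0186] 0.579 
   net [0.6258, -0.0155, 0.0112] 0.6
4 0.046 [0.6151 0.0582] 0.845 4 0.048 [0.6162 0.0575] 0.779 4 0.05 [0.6165 0.0565] 0.72 4 0.052 [0.6162 0.0554] 0.669 4 0.056 [0.6151 0.0529] 0.581 
   net [0.6147, 0.0595, 0.0111] 0.97
[ 0.6346076  -0.01761583  0.33193635] [179.98235506  -0.25954953 101.15756445]
```

View pics/w3.png

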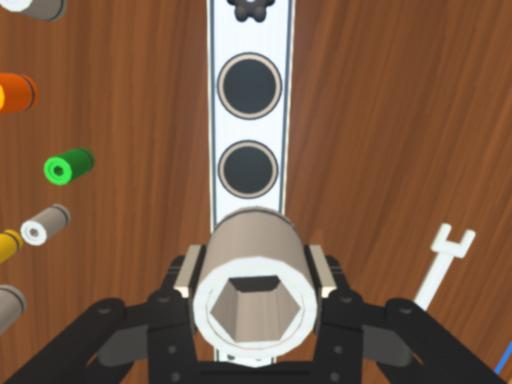

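```bash
sed -i 's/(.046,.048,.050,.052,.056)/(.040,.042,.044)/' pads.py; sed -i '/net/d' pads.py; python3 pads.py
```

```text
1 0.04 [ 0.6571 -0.1246] 0.466 1 0.042 [ 0.6569 -0.1241] 0.454 1 0.044 [ 0.6575 -0.1254] 0.433 
2 0.04 [ 0.638 -0.089] 0.0 2 0.042 [ 0.638 -0.089] 0.0 2 0.044 [ 0.638 -0.089] 0.0 
3 0.04 [ 0.6264 -0.011 ] 0.918 3 0.042 [ 0.6272 -0.0117] 0.991 3 0.044 [ 0.6278 -0.0119] 0.914 
4 0.04 [0.6154 0.0604] 0.918 4 0.042 [0.615  0.0598] 0.993 4 0.044 [0.6149 0.0589] 0.915 
[ 0.63398761 -0.01587737  0.33253607] [179.93988824  -0.25528818 101.28556184]
```

```bash
python3 - <<'E'
from h import *
goto([.615,.0598,.26],100.4)
E
```

```text
shift [ 1.035 -0.052  0.972] turn [ 0.001 -0.003  0.01 ] at [ 0.634  -0.0159  0.3326] [179.9  -0.3 101.3] w 0.0463 t 7.38
```

Call:
step_arm:
  targets:
    - [[0.25,-0.012,0.1],[0,0,0],-1]
    - [[0.35,-0.015,0.3],[0,0,0.01],-1]
    - [[0.3,-0.015,0.3],[0,0,0],-1]
    - [[0.13,-0.01,0.25],[0,0,0],-1]
    - [[0,0,0],[0,0,0],-1]
    - [[0,0,0],[0,0,0],-1]

```text
clock: 8.12
tool_pos: [0.6129, 0.067, 0.26]
tcp_rot: [179.9, -0.3, 100.6]
force: [0.1, -0.3, -2.8]
gripper_width: 0.0461
```

```bash
python3 - <<'E'
from h import *
goto([.615,.0598,.201],100.4)
E
```

```text
shift [-0.103  0.009  0.786] turn [ 0.001 -0.003  0.002] at [0.6129 0.067  0.26  ] [179.9  -0.3 100.6] w 0.0461 t 8.12
```

Call:
step_arm:
  targets:
    - [[-0.1,0.01,0.15],[0,0.003,0],-1]
    - [[0,0,0.25],[0,0,0],-1]
    - [[0,0,0.2],[0,0,0],-1]
    - [[0,0,0.1],[0,0,0],-1]
    - [[0,0,0],[0,0,0],-1]
    - [[0,0,0],[0,0,0],-1]

```text
clock: 8.88
tool_pos: [0.6155, 0.0586, 0.2044]
tcp_rot: [179.8, -0.5, 100.5]
force: [0.3, 0.3, -4.2]
gripper_width: 0.0462
```

```bash
python3 - <<'E'
from h import *
goto([.615,.0598,.201],100.4)
E
```

```text
shift [ 0.017 -0.003  0.045] turn [ 0.002 -0.006  0.001] at [0.6155 0.0586 0.2044] [179.8  -0.5 100.5] w 0.0462 t 8.88
```

Call:
step_arm:
  targets:
    - [[0.017,0,0.03],[0,-0.006,0],-1]
    - [[0,0,0.02],[0,0,0],-1]
    - [[0,0,0.015],[0,0,0],-1]
    - [[0,0,0],[0,0,0],-1]

```text
clock: 9.38
tool_pos: [0.6154, 0.0601, 0.2003]
tcp_rot: [179.7, 0.0, 100.5]
force: [0.4, -0.0, -3.6]
gripper_width: 0.0466
```

Call:
step_arm:
  targets:
    - [[0,0,0.02],[0,0,0],-1]
    - [[0,0,0],[0,0,0],-1]

```text
clock: 9.62
tool_pos: [0.6156, 0.06, 0.2]
tcp_rot: [179.7, 0.1, 100.5]
force: [0.8, 0.1, -2.7]
gripper_width: 0.0464
```

Call:
step_arm:
  targets:
    - [[0,0,0.005],[0,0,0],-1]
    - [[0,0,0],[0,0,0],0.5]
    - [[0,0,0],[0,0,0],1]
    - [[0,0,0],[0,0,0],1]
    - [[0,0,0],[0,0,0],1]
    - [[0,0,-0.1],[0,0,0],1]
    - [[0,0,-0.4],[0,0,0],1]
    - [[0,0,-0.5],[0,0,0],1]
    - [[0,0,-0.5],[0,0,0],1]
    - [[0,0,-0.2],[0,0,0],1]
    - [[0,0,0],[0,0,0],1]

```text
clock: 11.0
tool_pos: [0.6148, 0.06, 0.3327]
tcp_rot: [179.6, 0.1, 100.5]
force: [-0.9, -0.4, -0.3]
gripper_width: 0.0855
```

```bash
python3 - <<'E'
from h import *
s=sense();p=capture('wrist');save(p,'w4')
print(s['tool_pos'],s['gripper_width'])
goto([.44,.098,.30],100.4);goto([.393,-.23,.30],100.4)
E
```

```text
[0.61475007 0.05998736 0.33266779] 0.0854542906172446
shift [ 0.922 -2.201  0.411] turn [0.004 0.001 0.001] at [0.6147 0.06   0.3318] [1.797e+02 1.000e-01 1.005e+02] w 0.0857 t 11.05
shift [-3.264 -3.612  0.407] turn [0.004 0.001 0.001] at [0.6147 0.06   0.3318] [1.797e+02 1.000e-01 1.005e+02] w 0.0857 t 11.05
```

View pics/w4.png

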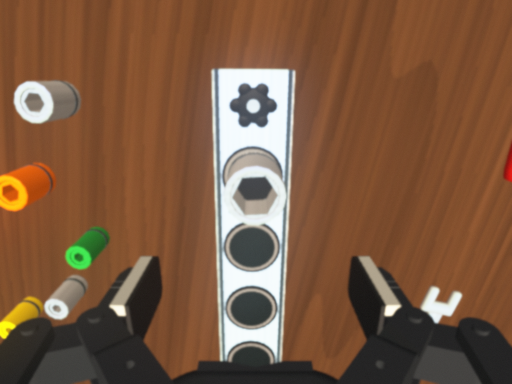

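The 48 stands on pad 4, with the knob at (254,105) and the socket at (255,190). Next is the 32.

Call:
step_arm:
  targets:
    - [[0.09,-0.3,0.05],[0,0,0],0.6]
    - [[0.15,-0.44,0.1],[0,0,0],0.6]
    - [[0.15,-0.44,0.1],[0,0,0],0.6]
    - [[0.15,-0.44,0.1],[0,0,0],0.6]
    - [[0.12,-0.4,0.05],[0,0,0],0.6]
    - [[0.04,-0.15,0],[0,0,0],0.6]
    - [[0,0,0],[0,0,0],0.6]
    - [[0,0,0],[0,0,0],0.6]

```text
clock: 12.05
tool_pos: [0.4397, 0.0821, 0.2905]
tcp_rot: [-179.5, -0.0, 100.4]
force: [-0.3, 0.3, -0.1]
gripper_width: 0.0683
```

```bash
cat > look.py <<'E'
from h import *
import sys
x,y,d,h,z=map(float,sys.argv[1:6])
s=sense();p=capture('wrist');q,i=fit(p,s,x,y,0,d,h);print(q,i)
goto([*q,z],100.4)
E
python3 look.py .437 .097 .032 .046 .182
```

```text
[0.437  0.0971] 0.946
shift [0.202 0.014 1.447] turn [-0.006 -0.     0.   ] at [0.4397 0.0821 0.2905] [-179.5   -0.   100.4] w 0.0681 t 12.1
```

Call:
step_arm:
  targets:
    - [[0.1,0.01,0.1],[-0.006,0,0],0.6]
    - [[0.1,0,0.3],[0,0,0],0.6]
    - [[0,0,0.35],[0,0,0],0.6]
    - [[0,0,0.35],[0,0,0],0.6]
    - [[0,0,0.2],[0,0,0],0.6]
    - [[0,0,0.05],[0,0,0],0.6]
    - [[0,0,0],[0,0,0],0.6]

```text
clock: 12.98
tool_pos: [0.4396, 0.0994, 0.184]
tcp_rot: [179.8, -0.0, 100.4]
force: [-0.2, 0.5, 0.9]
gripper_width: 0.0682
```

```bash
python3 look.py .437 .097 .032 .046 .182
```

```text
[0.4371 0.0973] 0.938
shift [-0.022 -0.038  0.029] turn [ 0.003 -0.     0.   ] at [0.4396 0.0994 0.1842] [179.8  -0.  100.4] w 0.0682 t 13.03
```

Call:
step_arm:
  targets:
    - [[-0.022,-0.04,0.025],[0,0,0],0.6]
    - [[0,0,0],[0,0,0],0.6]
    - [[0,0,0],[0,0,0],-1]
    - [[0,0,0],[0,0,0],-1]
    - [[0,0,0],[0,0,0],-1]
    - [[0,0,0],[0,0,0],-1]
    - [[0,0,0],[0,0,0],-1]

```text
clock: 13.9
tool_pos: [0.4371, 0.0972, 0.1838]
tcp_rot: [179.6, -0.0, 100.4]
force: [-0.5, -0.3, 1.6]
gripper_width: 0.0312
```

Call:
step_arm:
  targets:
    - [[0,0,-0.1],[0,0,0],-1]
    - [[0,0,-0.35],[0,0,0],-1]
    - [[0,0,-0.4],[0,0,0],-1]
    - [[0,0,-0.4],[0,0,0],-1]
    - [[0,0,-0.3],[0,0,0],-1]
    - [[0,0,-0.1],[0,0,0],-1]

```text
clock: 14.65
tool_pos: [0.4358, 0.0969, 0.3122]
tcp_rot: [179.7, -0.0, 100.4]
force: [0.1, -1.1, -1.4]
gripper_width: 0.0316
```

```bash
python3 - <<'E'
from h import *
goto([.65,-.14,.33],100.4)
E
```

```text
shift [-3.622  2.241 -0.228] turn [ 0.003 -0.    -0.   ] at [0.4358 0.0969 0.3122] [179.7  -0.  100.4] w 0.0316 t 14.65
```

Call:
step_arm:
  targets:
    - [[-0.25,0.14,-0.05],[0,0,0],-1]
    - [[-0.4,0.25,-0.05],[0,0,0],-1]
    - [[-0.4,0.25,-0.05],[0,0,0],-1]
    - [[-0.4,0.25,-0.05],[0,0,0],-1]
    - [[-0.4,0.25,0],[0,0,0],-1]
    - [[-0.4,0.25,0],[0,0,0],-1]
    - [[-0.4,0.25,0],[0,0,0],-1]
    - [[-0.4,0.25,0],[0,0,0],-1]
    - [[-0.3,0.2,0],[0,0,0],-1]
    - [[-0.15,0.1,0],[0,0,0],-1]
    - [[0,0,0],[0,0,0],-1]
    - [[0,0,0],[0,0,0],-1]

```text
clock: 16.15
tool_pos: [0.6497, -0.1388, 0.3181]
tcp_rot: [-179.6, -0.3, 100.5]
force: [-0.3, 0.9, -0.7]
gripper_width: 0.0317
```

```bash
python3 - <<'E'
from h import *
s=sense();p=capture('wrist');save(p,'w5')
for k,g in enumerate([(.652,-.155),(.641,-.083),(.6272,-.0117),(.615,.0598)]):
    print(k+1,fit(p,s,*g,.012,.042,0,dark=True))
goto([.64,-.083,.26],100.4)
E
```

```text
1 (array([ 0.6521, -0.1546]), np.float64(0.988))
2 (array([ 0.6398, -0.0831]), np.float64(0.991))
3 (array([ 0.6273, -0.0114]), np.float64(0.991))
4 (array([0.61  , 0.0548]), np.float64(0.0))
shift [0.749 0.014 0.78 ] turn [-0.004 -0.004  0.001] at [ 0.6496 -0.1387  0.3182] [-179.6   -0.3  100.5] w 0.0314 t 16.2
```

View pics/w5.png

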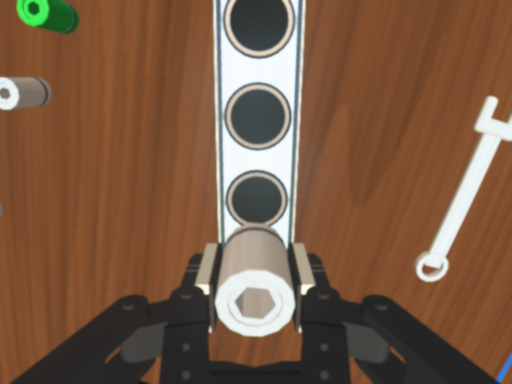

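Pads 3, 2 and 1 are at rows 20, 115 and 197, and the fits are collinear and evenly spaced. I'll place the 32 on pad 2 at (.6398,-.0831).

Call:
step_arm:
  targets:
    - [[0.15,0,0.1],[-0.004,-0.004,0],-1]
    - [[0.22,0,0.2],[0,0,0],-1]
    - [[0.2,0,0.2],[0,0,0],-1]
    - [[0.1,0,0.15],[0,0,0],-1]
    - [[0.03,0.01,0.1],[0,0,0],-1]
    - [[0,0,0],[0,0,0],-1]
    - [[0,0,0],[0,0,0],-1]

```text
clock: 17.08
tool_pos: [0.6394, -0.0814, 0.2576]
tcp_rot: [-179.9, 0.0, 100.6]
force: [0.2, -1.2, -0.6]
gripper_width: 0.0316
```

```bash
python3 - <<'E'
from h import *
goto([.6398,-.0831,.2],100.4)
E
```

```text
shift [-0.022  0.002  0.768] turn [-0.001  0.     0.002] at [ 0.6394 -0.0814  0.2576] [-179.9    0.   100.6] w 0.0316 t 17.07
```

Call:
step_arm:
  targets:
    - [[-0.02,0,0.1],[0,0,0],-1]
    - [[0,0,0.25],[0,0,0],-1]
    - [[0,0,0.22],[0,0,0],-1]
    - [[0,0,0.1],[0,0,0],-1]
    - [[0,0,0.03],[0,0,0],-1]
    - [[0,0,0],[0,0,0],-1]

```text
clock: 17.82
tool_pos: [0.6396, -0.0839, 0.201]
tcp_rot: [-179.9, 0.0, 100.5]
force: [0.4, 0.4, -1.2]
gripper_width: 0.0311
```

```bash
python3 - <<'E'
from h import *
goto([.6398,-.0831,.196],100.4)
E
```

```text
shift [0.011 0.005 0.066] turn [-0.001  0.     0.001] at [ 0.6396 -0.0839  0.201 ] [-179.9    0.   100.5] w 0.0311 t 17.82
```

Call:
step_arm:
  targets:
    - [[0.01,0,0.035],[0,0,0],-1]
    - [[0,0,0.025],[0,0,0],-1]
    - [[0,0,0.01],[0,0,0],-1]
    - [[0,0,0],[0,0,0],-1]

```text
clock: 18.32
tool_pos: [0.6397, -0.0831, 0.1966]
tcp_rot: [180.0, 0.1, 100.5]
force: [0.2, -0.1, -1.6]
gripper_width: 0.0319
```

Call:
step_arm:
  targets:
    - [[0,0,0.01],[0,0,0],-1]
    - [[0,0,0],[0,0,0],-1]
    - [[0,0,0],[0,0,0],0.6]
    - [[0,0,0],[0,0,0],0.6]
    - [[0,0,0],[0,0,0],0.6]
    - [[0,0,-0.1],[0,0,0],0.6]
    - [[0,0,-0.4],[0,0,0],0.6]
    - [[0,0,-0.5],[0,0,0],0.6]
    - [[0,0,-0.4],[0,0,0],0.6]
    - [[0,0,-0.1],[0,0,0],0.6]
    - [[0,0,0],[0,0,0],0.6]

```text
clock: 19.7
tool_pos: [0.6395, -0.083, 0.3136]
tcp_rot: [179.9, 0.1, 100.5]
force: [-0.5, -0.4, 0.0]
gripper_width: 0.0683
```

```bash
python3 - <<'E'
from h import *
s=sense();p=capture('wrist');save(p,'w6')
goto([.454,-.113,.30],100.4)
E
```

```text
shift [ 0.058 -2.504  0.173] turn [0.001 0.001 0.001] at [ 0.6395 -0.083   0.3131] [1.799e+02 1.000e-01 1.005e+02] w 0.0684 t 19.75
```

View pics/w6.png

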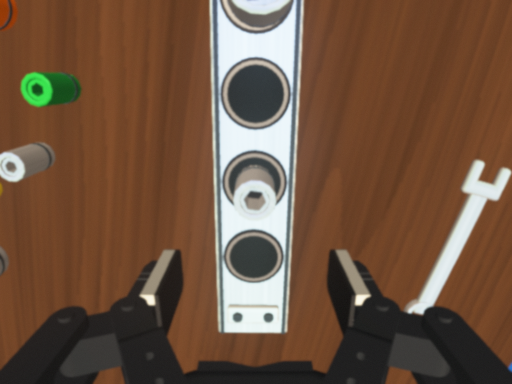

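The 32 stands centred on pad 2 at (255,185). Next is the 24, the steel one between green (40,88) and yellow in this view, at (25,160).

Call:
step_arm:
  targets:
    - [[0,-0.3,0],[0,0,0],0.2]
    - [[0.01,-0.45,0.03],[0,0,0],0.2]
    - [[0.01,-0.45,0.03],[0,0,0],0.2]
    - [[0.01,-0.45,0.03],[0,0,0],0.2]
    - [[0.01,-0.45,0.03],[0,0,0],0.2]
    - [[0.01,-0.28,0.03],[0,0,0],0.2]
    - [[0,-0.1,0],[0,0,0],0.2]
    - [[0,0,0],[0,0,0],0.2]
    - [[0,0,0],[0,0,0],0.2]

```text
clock: 20.88
tool_pos: [0.4497, -0.1135, 0.2923]
tcp_rot: [-179.3, -0.3, 100.5]
force: [0.2, -0.7, 0.3]
gripper_width: 0.0511
```

```bash
python3 look.py .454 -.098 .024 .044 .182; python3 - <<'E'
from h import *
p=capture('wrist');save(p,'w7')
E
```

```text
[ 0.4508 -0.0959] 0.928
shift [0.221 0.074 1.471] turn [-0.008 -0.003  0.002] at [ 0.4497 -0.1135  0.2923] [-179.3   -0.3  100.5] w 0.0513 t 20.93
```

View pics/w7.png

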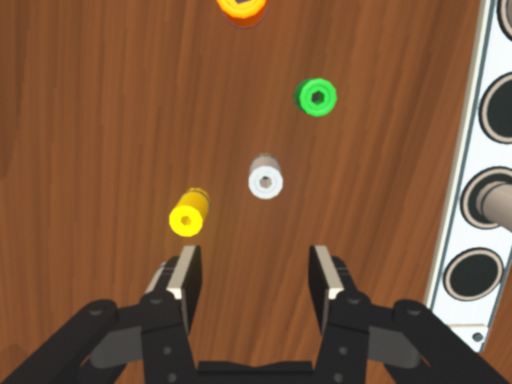

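The steel 24 is at (265,178), with yellow at (187,215) and green at (317,97), both clear of the fingers.

Call:
step_arm:
  targets:
    - [[0.11,0.04,0],[-0.008,-0.003,0],0.2]
    - [[0.11,0.035,0.1],[0,0,0],0.2]
    - [[0,0,0.3],[0,0,0],0.2]
    - [[0,0,0.35],[0,0,0],0.2]
    - [[0,0,0.25],[0,0,0],0.2]
    - [[0,0,0.05],[0,0,0],0.2]
    - [[0,0,0],[0,0,0],0.2]

```text
clock: 21.85
tool_pos: [0.4534, -0.0921, 0.21]
tcp_rot: [179.9, 0.0, 100.7]
force: [0.6, 0.5, 0.0]
gripper_width: 0.0514
```

```bash
python3 look.py .4508 -.0959 .024 .044 .182
```

```text
[ 0.4508 -0.0954] 0.93
shift [-0.037 -0.043  0.377] turn [0.001 0.    0.003] at [ 0.4534 -0.0921  0.2102] [179.9   0.  100.7] w 0.0515 t 21.9
```

Call:
step_arm:
  targets:
    - [[-0.037,-0.043,0],[0,0,0],0.2]
    - [[0,0,0.15],[0,0,0],0.2]
    - [[0,0,0.12],[0,0,0],0.2]
    - [[0,0,0.07],[0,0,0],0.2]
    - [[0,0,0],[0,0,0],0.2]
    - [[0,0,0],[0,0,0],0.2]

```text
clock: 22.65
tool_pos: [0.4509, -0.0957, 0.184]
tcp_rot: [179.8, 0.1, 100.7]
force: [0.3, 0.3, 0.3]
gripper_width: 0.0512
```

```bash
python3 look.py .4508 -.0954 .024 .044 .182
```

```text
[ 0.451  -0.0961] 0.934
shift [-0.005  0.001  0.026] turn [0.003 0.001 0.003] at [ 0.4509 -0.0957  0.184 ] [1.798e+02 1.000e-01 1.007e+02] w 0.0511 t 22.7
```

Call:
step_arm:
  targets:
    - [[0,0,0],[0,0,0],-1]
    - [[0,0,0],[0,0,0],-1]
    - [[0,0,0],[0,0,0],-1]
    - [[0,0,0],[0,0,0],-1]
    - [[0,0,0],[0,0,0],-1]
    - [[0,0,-0.1],[0,0,0],-1]
    - [[0,0,-0.35],[0,0,0],-1]
    - [[0,0,-0.4],[0,0,0],-1]
    - [[0,0,-0.4],[0,0,0],-1]
    - [[0,0,-0.2],[0,0,0],-1]
    - [[0,0,0],[0,0,0],-1]

```text
clock: 24.08
tool_pos: [0.4501, -0.0956, 0.2986]
tcp_rot: [179.7, 0.1, 100.7]
force: [0.6, 0.1, -1.4]
gripper_width: 0.0234
```

Call:
step_arm:
  targets:
    - [[-0.12,0.25,0],[0,0,0],-1]
    - [[-0.21,0.42,0],[0,0,0],-1]
    - [[-0.21,0.42,0],[0,0,0],-1]
    - [[-0.21,0.42,0],[0,0,0],-1]
    - [[-0.21,0.42,0],[0,0,0],-1]
    - [[-0.18,0.35,0],[0,0,0],-1]
    - [[-0.07,0.14,0],[0,0,0],-1]
    - [[0,0,0],[0,0,0],-1]
    - [[0,0,0],[0,0,0],-1]

```text
clock: 25.2
tool_pos: [0.6496, -0.1524, 0.2905]
tcp_rot: [-179.7, -0.2, 100.7]
force: [-1.4, 0.9, -0.7]
gripper_width: 0.0229
```

```bash
python3 - <<'E'
from h import *
goto([.6521,-.1546,.202],100.4)
E
```

```text
shift [-0.039  0.033  1.18 ] turn [-0.003 -0.002  0.003] at [ 0.6496 -0.1524  0.2905] [-179.7   -0.2  100.7] w 0.0229 t 25.2
```

Call:
step_arm:
  targets:
    - [[-0.039,0.033,0.05],[-0.003,-0.002,0],-1]
    - [[0,0,0.3],[0,0,0],-1]
    - [[0,0,0.35],[0,0,0],-1]
    - [[0,0,0.3],[0,0,0],-1]
    - [[0,0,0.12],[0,0,0],-1]
    - [[0,0,0.04],[0,0,0],-1]
    - [[0,0,0],[0,0,0],-1]
    - [[0,0,0],[0,0,0],-1]

```text
clock: 26.2
tool_pos: [0.6521, -0.1551, 0.2033]
tcp_rot: [179.7, 0.1, 100.7]
force: [0.2, -0.5, -1.4]
gripper_width: 0.023
```

```bash
python3 - <<'E'
from h import *
goto([.6521,-.1546,.1965],100.4)
E
```

```text
shift [0.007 0.001 0.091] turn [0.003 0.002 0.003] at [ 0.6521 -0.1551  0.2033] [1.797e+02 1.000e-01 1.007e+02] w 0.023 t 26.2
```

Call:
step_arm:
  targets:
    - [[0.005,0,0.05],[0.003,0,0],-1]
    - [[0,0,0.035],[0,0,0],-1]
    - [[0,0,0.01],[0,0,0],-1]
    - [[0,0,0.005],[0,0,0],-1]
    - [[0,0,0],[0,0,0],-1]

```text
clock: 26.82
tool_pos: [0.6522, -0.1548, 0.1966]
tcp_rot: [179.9, 0.2, 100.7]
force: [-0.2, -0.1, -1.7]
gripper_width: 0.0228
```

Call:
step_arm:
  targets:
    - [[0,0,0.012],[0,0,0],-1]
    - [[0,0,0],[0,0,0],-1]
    - [[0,0,0],[0,0,0],0.3]
    - [[0,0,0],[0,0,0],0.3]
    - [[0,0,0],[0,0,0],0.3]
    - [[0,0,-0.1],[0,0,0],0.5]
    - [[0,0,-0.4],[0,0,0],0.5]
    - [[0,0,-0.5],[0,0,0],0.6]
    - [[0,0,-0.4],[0,0,0],0.8]
    - [[0,0,-0.1],[0,0,0],0.8]
    - [[0,0,0],[0,0,0],0.8]

```text
clock: 28.2
tool_pos: [0.6519, -0.1544, 0.3131]
tcp_rot: [179.9, 0.2, 100.7]
force: [0.3, -1.2, 0.4]
gripper_width: 0.0768
```

```bash
python3 - <<'E'
from h import *
s=sense();p=capture('wrist');save(p,'w8')
goto([.391,-.226,.30],100.4)
E
```

```text
shift [-0.293 -3.595  0.165] turn [0.001 0.002 0.003] at [ 0.6519 -0.1545  0.3127] [179.9   0.2 100.7] w 0.0771 t 28.25
```

View pics/w8.png

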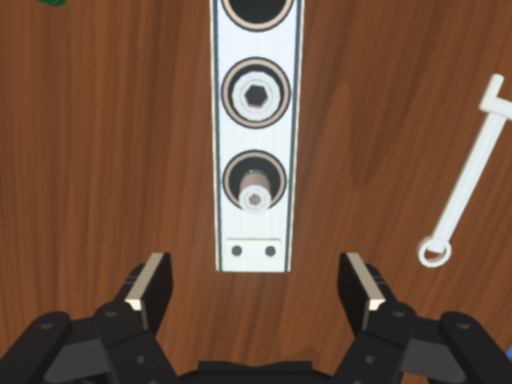

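The 24 stands centred on pad 1 at (255,190), and the 32 on pad 2 at (256,95). Last is the 40.

Call:
step_arm:
  targets:
    - [[-0.02,-0.3,0],[0,0,0],0.8]
    - [[-0.04,-0.45,0.03],[0,0,0],0.8]
    - [[-0.04,-0.45,0.03],[0,0,0],0.8]
    - [[-0.04,-0.45,0.03],[0,0,0],0.8]
    - [[-0.04,-0.45,0.03],[0,0,0],0.8]
    - [[-0.04,-0.45,0.03],[0,0,0],0.8]
    - [[-0.04,-0.45,0],[0,0,0],0.8]
    - [[-0.02,-0.4,0],[0,0,0],0.8]
    - [[-0.01,-0.17,0],[0,0,0],0.8]
    - [[0,0,0],[0,0,0],0.8]
    - [[0,0,0],[0,0,0],0.8]

```text
clock: 29.62
tool_pos: [0.3839, -0.2261, 0.2893]
tcp_rot: [-179.2, -0.5, 100.7]
force: [-0.1, -0.5, 0.0]
gripper_width: 0.0769
```

```bash
python3 look.py .391 -.212 .04 .05 .185
```

```text
[ 0.3928 -0.2118] 0.96
shift [0.154 0.17  1.389] turn [-0.009 -0.005  0.003] at [ 0.384  -0.2261  0.2892] [-179.2   -0.5  100.7] w 0.0768 t 29.68
```

Call:
step_arm:
  targets:
    - [[0.09,0.1,0],[-0.009,-0.005,0],0.8]
    - [[0.05,0.05,0.1],[0,0,0],0.8]
    - [[0,0,0.3],[0,0,0],0.8]
    - [[0,0,0.3],[0,0,0],0.8]
    - [[0,0,0.2],[0,0,0],0.8]
    - [[0,0,0.05],[0,0,0],0.8]
    - [[0,0,0],[0,0,0],0.8]

```text
clock: 30.55
tool_pos: [0.3963, -0.2103, 0.214]
tcp_rot: [179.9, -0.0, 100.9]
force: [0.1, 0.2, 0.5]
gripper_width: 0.0767
```

```bash
python3 look.py .392 -.212 .04 .05 .185
```

```text
[ 0.3928 -0.2117] 0.952
shift [-0.009 -0.049  0.39 ] turn [0.001 0.    0.006] at [ 0.3963 -0.2103  0.2143] [179.9   0.  100.9] w 0.0763 t 30.6
```

Call:
step_arm:
  targets:
    - [[-0.01,-0.048,0],[0,0,0],0.8]
    - [[0,0,0.15],[0,0,0],0.8]
    - [[0,0,0.15],[0,0,0],0.8]
    - [[0,0,0.06],[0,0,0],0.8]
    - [[0,0,0],[0,0,0],0.8]
    - [[0,0,0],[0,0,0],0.8]

```text
clock: 31.35
tool_pos: [0.3928, -0.212, 0.1861]
tcp_rot: [179.8, 0.1, 100.9]
force: [-1.2, -0.4, -0.8]
gripper_width: 0.077
```

```bash
python3 look.py .3928 -.2117 .04 .05 .185
```

```text
[ 0.3928 -0.2122] 0.95
shift [-0.003 -0.001  0.015] turn [0.002 0.001 0.006] at [ 0.3928 -0.212   0.1861] [1.798e+02 1.000e-01 1.009e+02] w 0.0772 t 31.4
```

Call:
step_arm:
  targets:
    - [[0,0,0],[0,0,0],-1]
    - [[0,0,0],[0,0,0],-1]
    - [[0,0,0],[0,0,0],-1]
    - [[0,0,0],[0,0,0],-1]
    - [[0,0,0],[0,0,0],-1]
    - [[0,0,-0.1],[0,0,0],-1]
    - [[0,0,-0.35],[0,0,0],-1]
    - [[0,0,-0.4],[0,0,0],-1]
    - [[0,0,-0.4],[0,0,0],-1]
    - [[0,0,-0.35],[0,0,0],-1]
    - [[0,0,0],[0,0,0],-1]

```text
clock: 32.78
tool_pos: [0.3919, -0.2115, 0.3111]
tcp_rot: [179.9, 0.0, 100.9]
force: [0.1, 0.4, -4.2]
gripper_width: 0.0388
```

Call:
step_arm:
  targets:
    - [[0.14,0.24,0],[0,0,0],-1]
    - [[0.24,0.4,0],[0,0,0],-1]
    - [[0.24,0.4,0],[0,0,0],-1]
    - [[0.24,0.4,0],[0,0,0],-1]
    - [[0.24,0.4,0],[0,0,0],-1]
    - [[0.24,0.4,0],[0,0,0],-1]
    - [[0.24,0.4,0],[0,0,0],-1]
    - [[0.24,0.4,0],[0,0,0],-1]
    - [[0.13,0.25,0],[0,0,0],-1]
    - [[0.05,0.1,0],[0,0,0],-1]
    - [[0,0,0],[0,0,0],-1]
    - [[0,0,0],[0,0,0],-1]

```text
clock: 34.28
tool_pos: [0.617, -0.0099, 0.2932]
tcp_rot: [-179.0, -0.4, 100.8]
force: [0.6, 0.1, -1.6]
gripper_width: 0.0388
```

```bash
python3 - <<'E'
from h import *
goto([.6273,-.0115,.27],100.4)
E
```

```text
shift [-0.048  0.137  0.307] turn [-0.011 -0.004  0.004] at [ 0.617  -0.0099  0.2932] [-179.    -0.4  100.8] w 0.0388 t 34.27
```

Call:
step_arm:
  targets:
    - [[-0.03,0.08,0],[-0.011,-0.004,0.004],-1]
    - [[-0.015,0.05,0.05],[0,0,0],-1]
    - [[0,0,0.15],[0,0,0],-1]
    - [[0,0,0.05],[0,0,0],-1]
    - [[0,0,0],[0,0,0],-1]
    - [[0,0,0],[0,0,0],-1]

```text
clock: 35.02
tool_pos: [0.6272, -0.0128, 0.2729]
tcp_rot: [180.0, -0.0, 100.3]
force: [-0.3, -0.4, -2.5]
gripper_width: 0.0393
```

```bash
python3 - <<'E'
from h import *
goto([.6273,-.0115,.204],100.4)
E
```

```text
shift [0.017 0.004 0.918] turn [ 0.    -0.    -0.001] at [ 0.6272 -0.0128  0.2729] [180.   -0.  100.3] w 0.0393 t 35.02
```

Call:
step_arm:
  targets:
    - [[0.017,0,0.1],[0,0,0],-1]
    - [[0,0,0.25],[0,0,0],-1]
    - [[0,0,0.28],[0,0,0],-1]
    - [[0,0,0.18],[0,0,0],-1]
    - [[0,0,0.08],[0,0,0],-1]
    - [[0,0,0],[0,0,0],-1]
    - [[0,0,0],[0,0,0],-1]

```text
clock: 35.9
tool_pos: [0.6267, -0.0113, 0.2013]
tcp_rot: [-180.0, -0.0, 100.3]
force: [0.5, -0.2, -2.4]
gripper_width: 0.0392
```

```bash
python3 - <<'E'
from h import *
goto([.6273,-.0115,.1985],100.4)
E
```

```text
shift [-0.004  0.007  0.037] turn [-0.    -0.    -0.001] at [ 0.6267 -0.0113  0.2013] [-180.    -0.   100.3] w 0.0392 t 35.9
```

Call:
step_arm:
  targets:
    - [[0,0.007,0.03],[0,0,0],-1]
    - [[0,0,0.01],[0,0,0],-1]
    - [[0,0,0],[0,0,0],-1]

```text
clock: 36.28
tool_pos: [0.6275, -0.0112, 0.1993]
tcp_rot: [179.9, 0.0, 100.3]
force: [0.3, -0.2, -2.3]
gripper_width: 0.0386
```

Call:
step_arm:
  targets:
    - [[0,0,0.018],[0,0,0],-1]
    - [[0,0,0],[0,0,0],-1]
    - [[0,0,0],[0,0,0],0.8]
    - [[0,0,0],[0,0,0],0.8]
    - [[0,0,0],[0,0,0],0.8]
    - [[0,0,-0.1],[0,0,0],0.8]
    - [[0,0,-0.4],[0,0,0],0.8]
    - [[0,0,-0.5],[0,0,0],0.8]
    - [[0,0,-0.5],[0,0,0],0.8]
    - [[0,0,-0.3],[0,0,0],0.8]
    - [[0,0,-0.1],[0,0,0],0.8]
    - [[0,0,0],[0,0,0],0.8]

```text
clock: 37.78
tool_pos: [0.627, -0.0112, 0.3484]
tcp_rot: [179.7, 0.1, 100.3]
force: [0.5, -0.2, -1.1]
gripper_width: 0.0768
```

```bash
python3 - <<'E'
from h import *
s=sense();p=capture('wrist');save(p,'w9')
b=capture('side');save(b,'s9');a=cv2.imread('pics/s9.png')[150:300,200:420]
cv2.imwrite('pics/s9c.png',cv2.resize(a,None,fx=3.4,fy=3.4,interpolation=2))
for n,k in (('socket_48_mid',(.615,.0598)),('socket_40_mid',(.6273,-.0115)),('socket_32_mid',(.6398,-.0831)),('socket_24_mid',(.6521,-.1546))):
  for d in spot_point(b,n)[:4]:
    if np.hypot(*(np.array(d['at'])[:2]-k))<.03: print(n,np.round(d['at'],4),round(d['confidence'],2),'pad',k)
print(s['tool_pos'])
E
```

```text
socket_48_mid [0.6147 0.0579 0.0348] 0.65 pad (0.615, 0.0598)
socket_40_mid [ 0.6267 -0.0102  0.0361] 0.56 pad (0.6273, -0.0115)
socket_32_mid [ 0.6417 -0.0846  0.036 ] 0.72 pad (0.6398, -0.0831)
socket_24_mid [ 0.6552 -0.1591  0.0311] 0.59 pad (0.6521, -0.1546)
[ 0.62697611 -0.01119477  0.34836696]
```

View pics/w9.png

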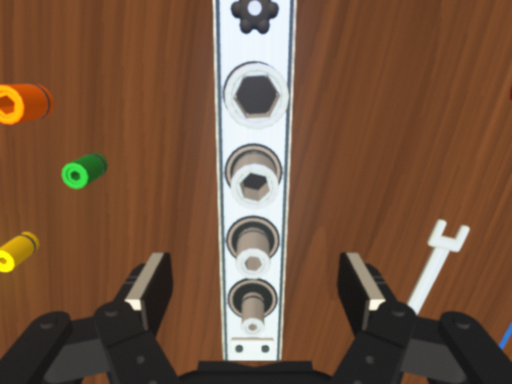

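View pics/s9c.png

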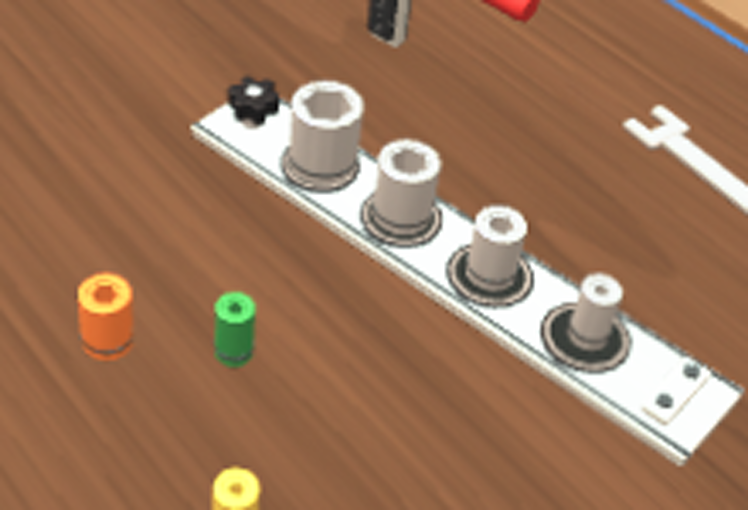

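The order is right. The side view suggests the 24, and perhaps the 32, may sit a few mm off the ring centre towards the stop end. I'll check closer with the camera above them.

Call:
step_arm:
  targets:
    - [[-0.3,0,0],[0,0,0],0.8]
    - [[-0.45,0,0],[0,0,0],0.8]
    - [[-0.45,0,0],[0,0,0],0.8]
    - [[-0.45,0,0],[0,0,0],0.8]
    - [[-0.45,0,0],[0,0,0],0.8]
    - [[-0.35,0,0],[0,0,0],0.8]
    - [[-0.2,0,0],[0,0,0],0.8]
    - [[0,0,0],[0,0,0],0.8]
    - [[0,0,0],[0,0,0],0.8]
    - [[0,0,0],[0,0,0],0.8]
    - [[0,0,0],[0,0,0],0.8]

```text
clock: 39.45
tool_pos: [0.6632, -0.2189, 0.3445]
tcp_rot: [-180.0, -0.0, 100.3]
force: [0.5, -0.2, -0.6]
gripper_width: 0.0771
```

```bash
python3 - <<'E'
from h import *
s=sense();p=capture('wrist');save(p,'w10');img=cv2.imread('pics/w10.png')
big=cv2.resize(img[:,150:360],None,fx=4,fy=4,interpolation=2);print(s['tool_pos'],s['tcp_rot'])
th=np.linspace(0,2*np.pi,60)
def circ(X,d,c):
    P=(np.array([pix(p,[X[0]+d/2*np.cos(t),X[1]+d/2*np.sin(t),X[2]],s) for t in th])-[150,0]+.5)*4
    cv2.polylines(big,[np.int32(P)],True,c,1)
for q,d,h in (((.6521,-.1546),.024,.044),((.6398,-.0831),.032,.046)):
    circ([*q,.012],.056,(0,0,255));circ([*q,.012],d,(255,0,0));circ([*q,.012+h],d,(0,255,0))
cv2.imwrite('pics/w10c.png',big[:600])
E
```

```text
[ 0.66320571 -0.21886174  0.34454408] [-1.79980004e+02 -3.50361698e-02  1.00311554e+02]
```

View pics/w10c.png

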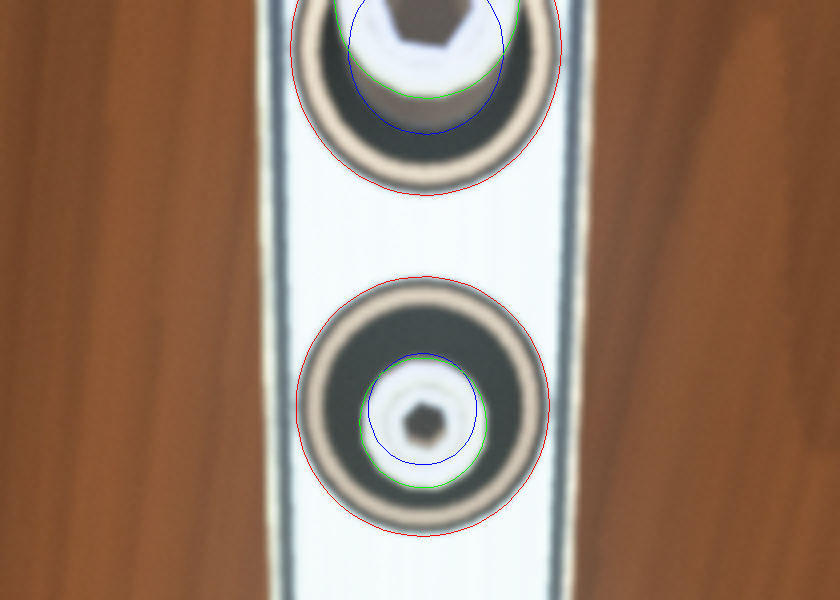

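The predicted outlines (red = pad edge, green = rim) match the image within about 1 mm for both the 24 and the 32, so they are centred and upright. I'm handing in.

```bash
python3 -c "
from h import *
print(finish_job(), sense()['clock'])"
```

```text
the job is handed in; nothing more can be done
the job is handed in; nothing more can be done
```

The four sockets are back on the rail in size order, each upright on its own pad. The 48 is on pad 4 next to the star knob, then the 40 on pad 3, the 32 on pad 2 and the 24 on pad 1. The job was handed in at about 39.5 s of the 102 s allowed, with the gripper clear of everything. I never approached the control unit or the orange, green and yellow look-alikes.

**Checks that passed:** The final wrist and side pictures show the right order with all four standing. The close wrist overlay put the 24 and 32 within about 1 mm of their pad centres. The 48 and 40 were released within about 1 mm of the measured pad centres. I did not overlay those two, but the side-camera network agreed to about 2 mm.

**Check that disagreed:** The side-camera network put the 24 about 5 mm, and the 32 about 2 mm, towards the plain-stop end. The closer wrist view did not confirm this, so I left them as placed.

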